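Hold the door pull against the sprung stop

ROBOT

A 7-joint arm with a two-finger parallel gripper is mounted at the origin on the work surface. World frame = base frame: x ahead of the robot, y to its left, z up, the work surface at z = 0. Lengths are in m, angles in rad, forces in N, time in s.
With the tool pointing down it reaches from about 0.35 to 0.9 m from the base axis. Payload 19.9 kg.
Tool frame: the origin (TCP) lies at the very end of the fingers, on their centre line; the grasp point (between the pads) lies 19 mm behind it (manip.grip_depth is the distance from the TCP to the grasp point, in m); z points along the fingers, y is the direction in which the jaws open and shut (so a half turn about z gives the same grasp; the last joint's range is limited). The gripper opens to 94 mm and grips with 3 to 60 N. Pads are 16 mm wide; open, the fingers measure 119 mm over their backs; the gripper's body (75 mm by 177 mm) begins 78 mm behind the grasp point.
Start: joints at [-0.042, 0.417, -0.01, 1.614, 0.005, 1.111, -0.053], TCP at [0.625, 0, 0.205] pointing down, gripper open.
Joint ranges: [-2.81, 2.81], [-0.39, 2.02], [-1.27, 1.25], [0.06, 2.57], [-1.19, 4.33], [0.19, 2], [-2.82, 2.82]. Speed limits (rad/s): [1.89, 1.89, 2.39, 2.39, 3.01, 3.01, 3.01].

INTERFACE

Orientations are given as a unit quaternion [w, x, y, z].
In Python, from station import manip, cams, order gives the robot as it stands.
- The arm moves only by the tool servo_tool, never from a script. Its argument "rows" is a list of rows, each a list of 7 numbers: the shift along the world's x, y, z in units of 30 mm (1.0 is 30 mm), then the turn, a rotation vector about the world's x, y, z in units of 8 degrees (1.0 is 8 degrees), then the finger opening in mm, from 0 to 94. A call has 1 to 20 rows; each row is the pose to reach, as a shift and turn from the pose commanded when the call began; what a row does not reach only later rows make up. A row lasts 1/10 s, in which the tool goes at most 50 mm and 8.59 degrees, less where a joint would pass 70% of its speed; a pose out of reach is approached as far as the arm can. A call with a gripper value outside its range is refused whole. The fingers move at their own pace and stop on an object; "squeeze" is the grip in N (left out, the last holds). Time passes only in rows, so rows that repeat a pose let the fingers close. It gives the time, the measured TCP pose, the force and the opening at its end, in the units of the state.
- manip.get_obs(): the state, without advancing time (a new reading comes with each control period).
- cams.snapshot(name): name is "scene" or "side" or "wrist"; returns a dict with "frame" (480x640x3 uint8, blue, green, red), "z_map" (480x640 float32, m along the optical axis (not along the pixel's ray), 0 where there is no reading), "K" (3x3 intrinsics, pixels), "k1" (the pictures are not rectified: a ray, as slopes to the right and down, at radius r is drawn at 1 + k1 r^2 times it, then the intrinsics apply), "view" (4x4, takes a point from world to camera coordinates). Camera axes: x right, y up, looking along -z (the intrinsics and any distortion apply to the point x, -y, -z); pixel columns grow to the right and rows downward; lengths in m; the calibration is good to about 2 mm. A picture is of the moment at which its call begins.
- order.job_done(): hands the job in, once; it reports no verdict.
The state is a dict: "clock": time; "joints": joint angles; "qd": joint speeds; "joint_torque": joint torques, N m; "tcp_pos": TCP position; "orientation": TCP orientation; "force": force on the tool from outside, world axes, zero at the start; "wrist_torque": the same for the moment, N m; "opening": opening from 0.0 (shut) to 1.0 (fully open).
Only numpy, scipy, OpenCV 4.12 (cv2) and the standard library are available. Lean on these libraries where they do the work, as an engineer would, in place of code of your own. Each camera call takes 0.05 s, during which the arm holds its last target.

TASK

I am about to drive the screws of this ash door pull in the fitting jig and need a third hand. Turn the clamp knob so that its stop arm swings back clear of the channel, then slide the pull along the channel up to the sprung stop, press it there with a steady push of about 10 N without driving the stop to its end, and finish while still holding it like that, flat in the channel. Leave everything else on the worktop where it is.

Things in the scene. Friction and masses are not known exactly. Their poses are not given: they have to be found in the camera images.
- jig: Fixed jig, plywood board 150 x 340 x 18 mm. Origin on the worktop, z up. A channel runs along y at x = 0, y = -170 to 130 mm: floor 26 mm above the worktop, 66 mm wide, between 12 mm wide aluminium guides with tops 38 mm high. The pull slides in it towards +y to the sprung stop; behind that, at y = 148 to 164 mm, is a fixed end block, top 54 mm high.
- pull_center (a point): Centre of the upright board of the loose ash door pull (0.16 kg, inverted T): foot 60 (x) x 80 (y) x 14 mm, on its middle a board 60 (x) x 16 (y) mm, 55 mm tall. Point 27.5 mm above the foot's top, 27.5 below the board's top, 67.5 above the worktop; axes as the jig's. Starts in the channel at jig y = -115 to -75 mm. The foot's front edge, 40 mm ahead of it, meets the stop.
- latch (a joint): Angle (rad) of the clamp knob with its steel stop arm. At 0 the arm points along jig -x and bars the channel to the pull's board. Grows anticlockwise seen from above, the arm swinging back to jig -y, to 1.55 where it lies beside the channel; the board passes from 1.2 up. Starts at 0 to 0.25, stays where left (friction 0.06 N m). The pull cannot push it open.
- latch_grip (a point): Centre of the black bar grip on the clamp knob, on its vertical axis (jig x = 60, y = 0 mm), 79 mm above the worktop. Bar 50 mm long, 12 mm thick, 64 to 94 mm above the worktop, in line with the stop arm (along jig x at joint value 0). The arm below is 14 mm wide, reaches 50 mm from the axis, 44 to 54 mm above the worktop.
- stop (a joint): How far the sprung stop is pushed in towards jig +y (m): 0 at rest, 0.040 at its end. Spring without preload, 0.5 N per mm, so 10 N is 20 mm.
- stop_face (a point): Middle of the sprung stop's face that the pull's foot meets: a low steel plate 56 mm wide, 28 to 41 mm above the worktop. At rest at jig x = 0, y = 95 mm; moves with the plate. Axes as the jig's.
- tin: Bystander, to be left alone: closed steel bento tin, 110 x 170 x 55 mm. Origin: near the middle of its underside.
- case: Bystander, to be left alone: pink plastic chopstick case, 34 x 230 x 20 mm. Origin: near the middle of its underside.
- ramekin: Bystander, to be left alone: glass ramekin, 84 mm across, 45 mm tall. Origin: near the middle of its underside.
- spatula: Bystander, to be left alone: grey silicone spatula lying flat, about 260 mm long. Origin: near the middle of its underside.
- steamer: Bystander, to be left alone: bamboo steamer basket with closed lid, 156 mm across, 97 mm tall to its handle. Origin: near the middle of its underside.
- driver: Bystander, to be left alone: screwdriver with black handle lying beside the jig. Origin: near the middle of its underside.
- dish: Bystander, to be left alone: small white screw dish, 64 mm across, 22 mm tall. Origin: near the middle of its underside.
There are look-alikes about, which are no part of the job. Leave any orange look-alike of the part that bears pull_center alone.

How it is judged:
On the way, in this order (a step that is already met when the one before it is completed fails the run):
1. the clamp knob is turned so that the stop arm is clear, with the pull still behind it (value of joint latch above 1.2 rad and y of pull_center in the frame of jig below -0.02 m), for 0.2 s.
2. the pull bears on the sprung stop (contact force between pull and stop above 1.5 N), for 0.2 s.
At the end, for the whole second after the job is handed in: Through the last second the robot presses the pull on the stop with 6 to 14 N (stop 12 to 28 mm in), the pull at rest (under 10 mm/s), flat (tilt under 0.08 rad), within 6 mm of the channel's middle line, lifted under 4.5 mm; each bystander within 30 mm of its start (contact force between pull and stop between 6 and 14 N and value of joint stop between 0.012 and 0.028 m and (contact force between pull and the fingers above 3 N or contact force between pull and the arm above 3 N) and linear speed of pull below 0.01 m/s and angle between pull_center's own z axis and vertical below 0.08 rad and x of pull_center in the frame of jig between -0.006 and 0.006 m and z of pull_center in the frame of jig below 0.072 m and distance of each of tin, case, ramekin, spatula, steamer, driver, dish from where it was at the start of the episode below 0.03 m); the arm keeps its last pose, push and grip.
It fails at once if the sprung stop is driven to its end (beyond 36 mm) (value of joint stop above 0.036 m).
It fails at once if a bystander is moved more than 30 mm (distance of any of tin, case, ramekin, spatula, steamer, driver, dish from where it was at the start of the episode above 0.03 m).
It also fails if it takes over 48 s, if anything falls off the work surface, if the arm or the gripper's body presses on something with over 40 N, if the wrist force passes 120 N, or if a joint passes its speed limit or range.

## Working session

There is one attempt and no reset: what is moved stays moved. The work goes in short steps, Python scripts to look and compute and a tool call to move; the robot and the scene stay as the last step left them, time stands still between calls to the robot, and variables do not carry over. Pictures are saved under pics/ and viewed, and the job is handed in when it is done.

Besides the shell and the picture viewer there is one more tool, called after ">>>" in YAML: its name, and indented under it one key for each argument. servo_tool: Moves the arm, as the interface text tells. Its arguments: {"type":"object","properties":{"rows":{"type":"array"},"squeeze":{"type":"number"}},"required":["rows"]}

```bash
mkdir -p pics; ls; cat > h.py <<'E'
import numpy as np, cv2
from station import manip, cams, order
def snap(n,tag):
    s=cams.snapshot(n); cv2.imwrite(f'pics/{tag}.png',s['frame']); np.savez(f'pics/{tag}.npz',**{k:np.array(v) for k,v in s.items()}); return s
def load(tag): return dict(np.load(f'pics/{tag}.npz'))
def rays(s,uv):
    uv=np.asarray(uv,float).reshape(-1,1,2); k=np.array([float(s['k1']),0,0,0,0])
    return cv2.undistortPoints(uv,np.array(s['K'],float),k).reshape(-1,2)
def cloud(s):
    h,w=s['z_map'].shape; u,v=np.meshgrid(np.arange(w),np.arange(h))
    r=rays(s,np.stack([u.ravel(),v.ravel()],1)); z=s['z_map'].ravel()
    c=np.stack([r[:,0]*z,-r[:,1]*z,-z,np.ones_like(z)],1)
    P=(c@np.linalg.inv(s['view']).T)[:,:3]; P[z==0]=np.nan
    return P.reshape(h,w,3)
def proj(s,p):
    c=np.array(s['view'])@np.r_[p,1]; x=c[0]/-c[2]; y=-c[1]/-c[2]; f=1+float(s['k1'])*(x*x+y*y)
    K=s['K']; return K[0][0]*x*f+K[0][2],K[1][1]*y*f+K[1][2]
E
python3 - <<'E'
from h import *
for n in ['scene','side','wrist']: snap(n,n+'0')
o=manip.get_obs(); print(o, manip.grip_depth)
E
```

```text
pics
{'clock': 0.15, 'joints': array([-0.04150301,  0.41781525, -0.01028928,  1.6140131 ,  0.00471208,
        1.11072177, -0.05299759]), 'qd': array([ 0.00079024, -0.00114   , -0.00106815, -0.00097519,  0.00141578,
        0.00097674,  0.00082078]), 'joint_torque': array([ 7.99236568e-04, -8.51532197e+01,  6.39362633e-01, -4.26137459e+01,
       -4.88919730e-02,  1.71691604e-02,  1.51774425e-04]), 'tcp_pos': array([ 6.24713385e-01, -1.88108784e-05,  2.04992140e-01]), 'orientation': array([-2.95292422e-04,  7.07104650e-01,  7.07108758e-01, -3.62171269e-04]), 'force': array([-0.46538769,  0.23064395, -0.16663194]), 'wrist_torque': array([-0.04612169,  0.05374026, -0.00549937]), 'opening': 1.000241213194361} 0.0188
```

View pics/scene0.png

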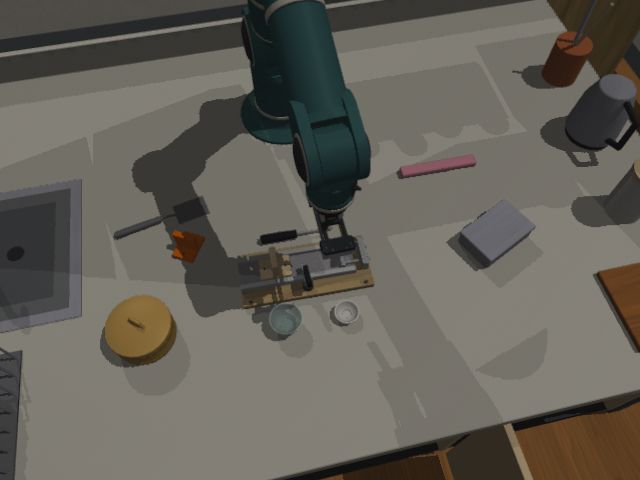

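View pics/side0.png

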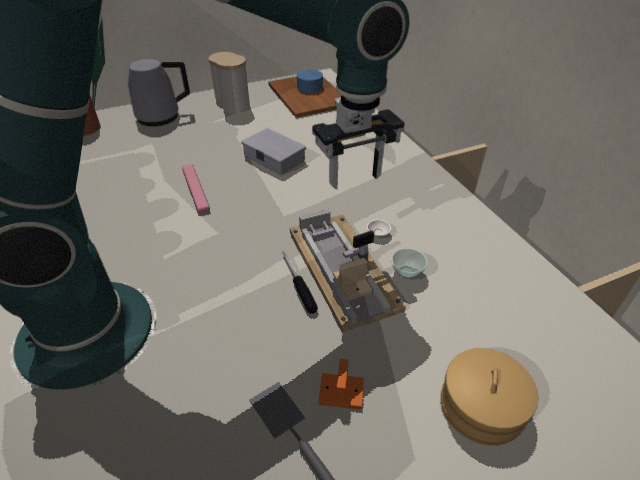

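View pics/wrist0.png

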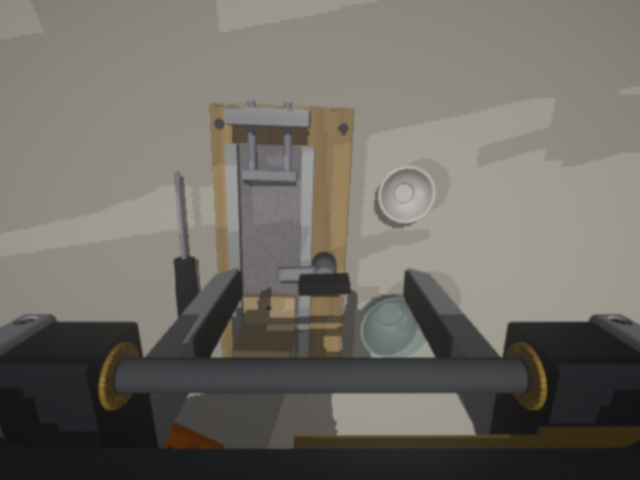

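The jig is seen in all three views: in the wrist view its end block is at (265,117), sprung stop at (270,176), black grip at (324,283), and the ash pull's front at about (265,310). Candidates for the pull: the ash one in the channel (side 352,280) and the orange look-alike outside the jig (side 342,388), which I rule out. Next I measure.

```bash
python3 - <<'E'
from h import *
for t in ['wrist0','side0','scene0']:
    s=load(t); P=cloud(s); 
    m=(P[...,0]>.4)&(P[...,0]<.85)&(P[...,1]>-.3)&(P[...,1]<.25)
    print(t, np.nanmedian(P[m][:,2]))
s=load('wrist0');P=cloud(s)
for n,u,v in [('blockL',228,118),('blockR',306,118),('stopL',245,176),('stopR',293,176),('grip',324,283),('gl',302,283),('gr',346,283),('pullTop',270,355),('board',340,200),('scr1',219,124),('scr2',343,128),('guideL',232,200),('guideR',307,200),('floor',270,220)]:
    print(n,P[v,u].round(4))
# topdown raster from side & scene & wrist: height map
for t in ['wrist0','side0','scene0']:
    s=load(t);P=cloud(s); F=s['frame']
    x0,y0,r=0.45,-0.30,0.001
    img=np.zeros((500,400,3),np.uint8);hm=np.zeros((500,400),np.float32)
    Q=P.reshape(-1,3);ok=np.isfinite(Q[:,0])&(Q[:,2]>-.02)&(Q[:,2]<.12);Q=Q[ok];C=F.reshape(-1,3)[ok]
    o=np.argsort(Q[:,2]);Q=Q[o];C=C[o]
    i=((Q[:,1]-y0)/r).astype(int);j=((Q[:,0]-x0)/r).astype(int);k=(i>=0)&(i<500)&(j>=0)&(j<400)
    img[i[k],j[k]]=C[k];hm[i[k],j[k]]=Q[k,2]
    img=cv2.dilate(img,np.ones((3,3)));h=cv2.applyColorMap(np.clip(hm*2500,0,255).astype(np.uint8),cv2.COLORMAP_JET);h=cv2.dilate(h,np.ones((2,2)))
    cv2.imwrite(f'pics/top_{t}.png',np.hstack([img,h])[::-1])
E
```

```text
wrist0 0.01832249500278796
side0 0.011092828845565617
scene0 0.006613443523505236
blockL [0.5349 0.1015 0.0546]
blockR [0.6079 0.1015 0.0547]
stopL [0.5446 0.0468 0.0418]
stopR [0.5932 0.0466 0.0403]
grip [ 0.6248 -0.0488  0.0921]
gl [ 0.6039 -0.0494  0.0906]
gr [ 0.6455 -0.0481  0.0937]
pullTop [ 0.5712 -0.1241  0.0966]
board [0.6428 0.0183 0.0175]
scr1 [0.516  0.0982 0.0209]
scr2 [0.6447 0.0942 0.02  ]
guideL [0.5287 0.0217 0.0386]
guideR [0.6071 0.0215 0.0375]
floor [ 0.5658 -0.0022  0.0275]
```

```bash
python3 -c "
import cv2
a=cv2.imread('pics/side0.png')[200:340,260:440];cv2.imwrite('pics/crop_side.png',cv2.resize(a,None,fx=4,fy=4))"
```

```text
(no output)
```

View pics/crop_side.png

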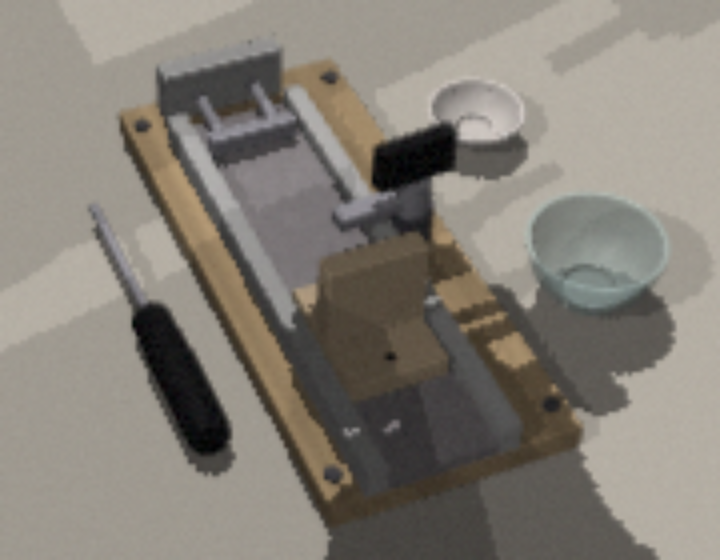

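View pics/top_wrist0.png

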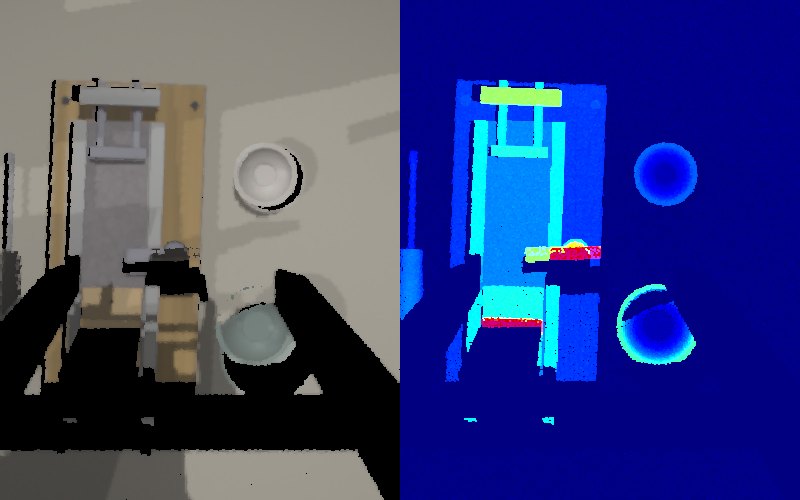

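View pics/top_side0.png

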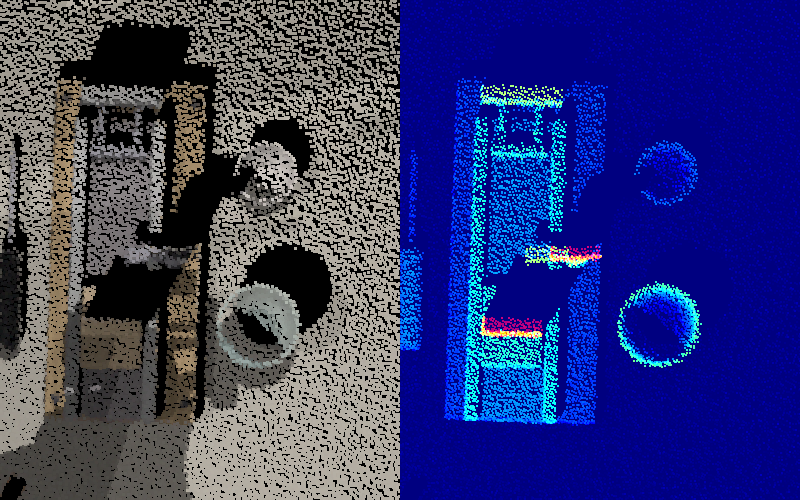

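```bash
python3 - <<'E'
from h import *
from scipy.optimize import least_squares
A=[]
for t in ['wrist0','side0']:
    Q=cloud(load(t)).reshape(-1,3);A.append(Q[np.isfinite(Q[:,0])])
def box(Q,z0,z1,x0=.485,x1=.665,y0=-.24,y1=.14):
    return Q[(Q[:,2]>z0)&(Q[:,2]<z1)&(Q[:,0]>x0)&(Q[:,0]<x1)&(Q[:,1]>y0)&(Q[:,1]<y1)]
for t,Q in zip('ws',A):
    b=box(Q,.013,.022)
    r=cv2.minAreaRect(b[:,:2].astype(np.float32)); print(t,'board',r)
    # robust edges: left/right per y bin
    e=[]
    for y in np.arange(-.20,.10,.01):
        k=b[abs(b[:,1]-y)<.005]
        if len(k)>10: e.append((y,np.percentile(k[:,0],.5),np.percentile(k[:,0],99.5)))
    e=np.array(e)
    for c in (1,2):
        p=np.polyfit(e[:,0],e[:,c],1);res=e[:,c]-np.polyval(p,e[:,0]);g=abs(res)<.003
        p=np.polyfit(e[g,0],e[g,c],1);print(' edge',c,p,g.sum())
    g=box(Q,.034,.041); 
    if len(g): 
        for nm,xa,xb in(('GL',.5,.54),('GR',.59,.625)):
            e=[]
            for y in np.arange(-.2,.06,.01):
                k=g[(abs(g[:,1]-y)<.005)&(g[:,0]>xa)&(g[:,0]<xb)]
                if len(k)>8:e.append((y,np.median(k[:,0])))
            e=np.array(e);p=np.polyfit(e[:,0],e[:,1],1);res=e[:,1]-np.polyval(p,e[:,0]);q=abs(res)<.003;p=np.polyfit(e[q,0],e[q,1],1);print(' ',nm,p,q.sum())
    k=box(Q,.050,.058,.52,.62,.08,.13);print(' block',cv2.minAreaRect(k[:,:2].astype(np.float32)),len(k))
    k=box(Q,.088,.1,.52,.605,-.2,-.09);print(' pulltop',len(k),cv2.minAreaRect(k[:,:2].astype(np.float32)) if len(k)>3 else'')
    k=box(Q,.088,.1,.59,.665,-.09,-.02);r=cv2.minAreaRect(k[:,:2].astype(np.float32));print(' grip',len(k),r,k.mean(0), 'arm',)
    if len(k)>3: print('  dir',cv2.fitLine(k[:,:2].astype(np.float32),cv2.DIST_L2,0,.01,.01).ravel())
    k=box(Q,.039,.044,.53,.61,.03,.06);print(' stop',len(k),cv2.minAreaRect(k[:,:2].astype(np.float32)))
E
```

```text
w board ((0.5754437446594238, -0.03359070420265198), (0.30060726404190063, 0.15049193799495697), 87.93708801269531)
 edge 1 [0.03848894 0.50254478] 4
 edge 2 [0.0362756  0.65140218] 27
  GL [0.02587066 0.52836944] 14
  GR [0.03916417 0.60578056] 20
 block ((0.5706474184989929, 0.10287913680076599), (0.01611924171447754, 0.07989055663347244), 87.90303802490234) 1554
 pulltop 605 ((0.5615386366844177, -0.12361256033182144), (0.010651146061718464, 0.060121603310108185), 85.92298889160156)
 grip 691 ((0.6247268319129944, -0.053866494446992874), (0.049525853246450424, 0.01233027782291174), 1.1638693809509277) [ 0.62489558 -0.05287697  0.09336209] arm
  dir [ 0.9995993   0.02830628  0.6248956  -0.05287697]
 stop 581 ((0.5694389343261719, 0.04739438742399216), (0.027335666120052338, 0.07945816963911057), 84.62876892089844)
s board ((0.5755890011787415, -0.05143533647060394), (0.34435105323791504, 0.1516072303056717), 87.88916778564453)
 edge 1 [0.03627645 0.50254158] 31Traceback (most recent call last):
  File "<stdin>", line 19, in <module>
    raise TypeError("expected non-empty vector for x")
TypeError: expected non-empty vector for x
```

The measurements agree with each other:
- **Jig:** yaw is about -0.037 rad and the origin about (0.565, -0.053).
- **Grip:** it should be at (0.625, -0.055) and is measured at (0.625, -0.054), top 93 mm. That puts the latch at about 0.06 rad.
- **Pull:** the board is at world y of about -0.125. The close crop shows the ash pull in the channel with its foot hole at (390,355), so the choice of pull holds.

Next I turn the tool and hover over the knob.

>>> servo_tool:
  rows:
    - [0, -0.5, 0, 0, 0, -1, 94]
    - [0, -1, 0, 0, 0, -2, 80]
    - [0, -1.5, 0, 0, 0, -3, 60]
    - [0, -1.82, 0, 0, 0, -4, 50]
    - [0, -1.82, 0, 0, 0, -5, 50]
    - [0, -1.82, 0, 0, 0, -6, 50]
    - [0, -1.82, 0, 0, 0, -7, 50]
    - [0, -1.82, -0.5, 0, 0, -8, 50]
    - [0, -1.82, -1, 0, 0, -9, 50]
    - [0, -1.82, -1.5, 0, 0, -10, 50]
    - [0, -1.82, -2, 0, 0, -11.1, 50]
    - [0, -1.82, -2.5, 0, 0, -11.1, 50]
    - [0, -1.82, -2.5, 0, 0, -11.1, 50]
    - [0, -1.82, -2.5, 0, 0, -11.1, 50]

```text
clock: 1.55
tcp_pos: [0.625, -0.0546, 0.1305]
orientation: [-0.0, 1.0, 0.012, -0.0]
force: [-0.3, -0.7, 1.3]
opening: 0.532
```

```bash
python3 - <<'E'
from h import *
s=snap('side','side1');snap('wrist','wrist1');print(manip.get_obs()['joints'])
P=cloud(s)
Q=P.reshape(-1,3)
k=Q[(Q[:,2]>.088)&(Q[:,2]<.1)&(Q[:,0]>.5)&(Q[:,0]<.6)&(Q[:,1]>-.2)&(Q[:,1]<-.09)];print(k.mean(0),cv2.minAreaRect(k[:,:2].astype(np.float32)))
cv2.imwrite('pics/c1.png',cv2.resize(s['frame'][120:340,220:460],None,fx=2.4,fy=2.4))
E
```

```text
[-0.18168279  0.51108785  0.29737898  1.682894   -0.17463379  0.97269723
 -1.36932931]
[ 0.56070299 -0.12928652  0.09512094] ((0.5621464848518372, -0.12812618911266327), (0.0179001335054636, 0.06073505058884621), 87.53160858154297)
```

View pics/c1.png

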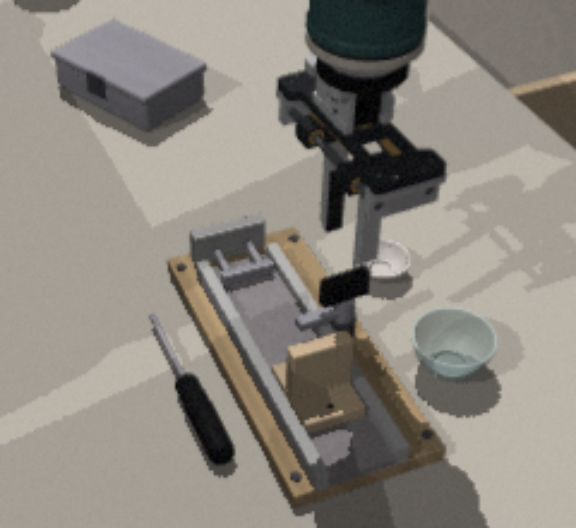

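View pics/wrist1.png

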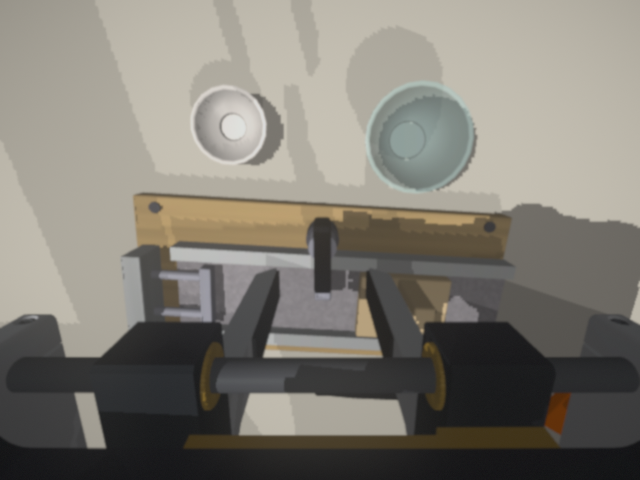

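The fingers straddle the black grip (wrist view 322,255, midway between the fingertips at 265 and 380). The pull centre is near (0.562, -0.128). I descend and grip.

>>> servo_tool:
  rows:
    - [0, 0, -0.7, 0, 0, 0, 50]
    - [0, 0, -1.4, 0, 0, 0, 50]
    - [0, 0, -2.0, 0, 0, 0, 50]
    - [0, 0, -2.27, 0, 0, 0, 50]
    - [0, 0, -2.27, 0, 0, 0, 30]
    - [0, 0, -2.27, 0, 0, 0, 0]
    - [0, 0, -2.27, 0, 0, 0, 0]
    - [0, 0, -2.27, 0, 0, 0, 0]
    - [0, 0, -2.27, 0, 0, 0, 0]
    - [0, 0, -2.27, 0, 0, 0, 0]
  squeeze: 25

```text
clock: 2.65
tcp_pos: [0.6266, -0.0545, 0.064]
orientation: [-0.0, 1.0, 0.011, 0.002]
force: [1.2, 3.1, 11.5]
opening: 0.125
```

The grip is held, with an opening of 11.8 mm against the 12 mm bar. Now I turn it about 81° anticlockwise.

>>> servo_tool:
  rows:
    - [0, 0, 0.06, 0, 0, 0.7, 0]
    - [0, 0, 0.06, 0, 0, 1.4, 0]
    - [0, 0, 0.06, 0, 0, 2.1, 0]
    - [0, 0, 0.06, 0, 0, 2.8, 0]
    - [0, 0, 0.06, 0, 0, 3.5, 0]
    - [0, 0, 0.06, 0, 0, 4.2, 0]
    - [0, 0, 0.06, 0, 0, 4.9, 0]
    - [0, 0, 0.06, 0, 0, 5.6, 0]
    - [0, 0, 0.06, 0, 0, 6.3, 0]
    - [0, 0, 0.06, 0, 0, 7, 0]
    - [0, 0, 0.06, 0, 0, 7.7, 0]
    - [0, 0, 0.06, 0, 0, 8.4, 0]
    - [0, 0, 0.06, 0, 0, 9.1, 0]
    - [0, 0, 0.06, 0, 0, 9.7, 0]
    - [0, 0, 0.06, 0, 0, 10.1, 0]
    - [0, 0, 0.06, 0, 0, 10.1, 0]
    - [0, 0, 0.06, 0, 0, 10.1, 0]

```text
clock: 4.35
tcp_pos: [0.6261, -0.0543, 0.0644]
orientation: [0.001, 0.755, 0.656, 0.001]
force: [8.2, 1.4, -7.5]
opening: 0.125
```

```bash
python3 - <<'E'
from h import *
s=snap('side','side2');print(manip.get_obs()['joints'])
cv2.imwrite('pics/c2.png',cv2.resize(s['frame'][180:340,260:440],None,fx=4,fy=3.7))
E
```

```text
[ 0.08536964  0.58036524 -0.0643603   1.71286475  0.04652234  0.84763384
 -0.13838392]
```

View pics/c2.png

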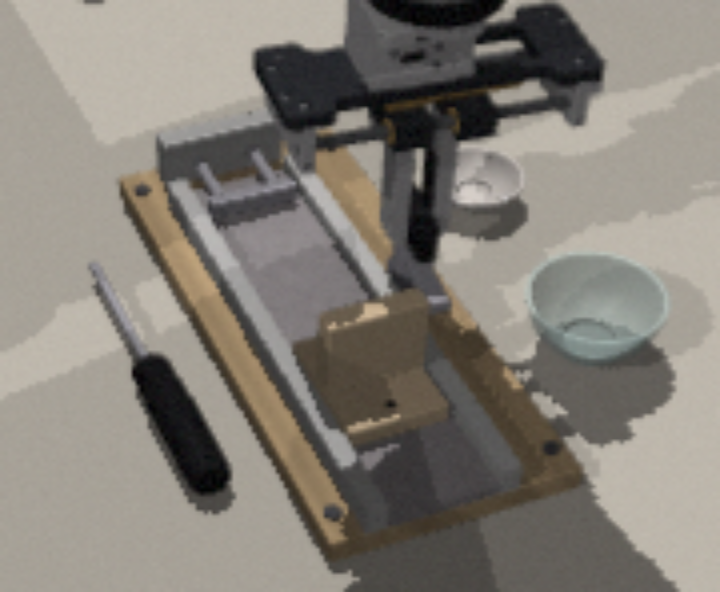

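The arm has swung back beside the channel. From the tool's turn, the latch is at about 1.47 rad and the pull has not moved. I release, rise, and move behind the pull with the fingers shut.

>>> servo_tool:
  rows:
    - [0, 0, 0, 0, 0, 0, 30]
    - [0, 0, 0, 0, 0, 0, 30]
    - [0, 0, 0, 0, 0, 0, 30]
    - [0, 0, 0, 0, 0, 0, 30]
    - [0, 0, 0.8, 0, 0, 0, 30]
    - [0, 0, 1.6, 0, 0, 0, 30]
    - [0, 0, 2.4, 0, 0, 0, 30]
    - [0, -0.5, 2.9, 0, 0, 0.3, 30]
    - [-0.5, -1.5, 2.9, 0, 0, 0.74, 0]
    - [-1, -2.5, 2.9, 0, 0, 0.74, 0]
    - [-1.6, -3.5, 2.9, 0, 0, 0.74, 0]
    - [-2.18, -4.68, 2.9, 0, 0, 0.74, 0]
    - [-2.18, -4.68, 2.9, 0, 0, 0.74, 0]
    - [-2.18, -4.68, 2.0, 0, 0, 0.74, 0]
    - [-2.18, -4.68, 1.5, 0, 0, 0.74, 0]
    - [-2.18, -4.68, 1.5, 0, 0, 0.74, 0]

```text
clock: 6.0
tcp_pos: [0.5585, -0.1943, 0.1071]
orientation: [-0.002, 0.72, 0.694, -0.001]
force: [-0.1, 0.0, 0.7]
opening: 0.008
```

```bash
python3 - <<'E'
from h import *
s=snap('side','side3');w=snap('wrist','wrist3');print(manip.get_obs()['joints'])
cv2.imwrite('pics/c3.png',cv2.resize(s['frame'][180:340,260:440],None,fx=4,fy=3.7))
P=cloud(s);Q=P.reshape(-1,3)
def b(z0,z1,x0,x1,y0,y1):
    return Q[(Q[:,2]>z0)&(Q[:,2]<z1)&(Q[:,0]>x0)&(Q[:,0]<x1)&(Q[:,1]>y0)&(Q[:,1]<y1)]
k=b(.09,.1,.52,.6,-.18,-.09)
if len(k):print('top',len(k),cv2.minAreaRect(k[:,:2].astype(np.float32)))
k=b(.037,.043,.54,.585,-.21,-.14)
if len(k):print('foot',len(k),np.percentile(k[:,1],[2,98]))
k=b(.06,.1,.6,.66,-.1,0)
if len(k):print('grip',len(k),cv2.minAreaRect(k[:,:2].astype(np.float32)))
k=b(.044,.056,.58,.66,-.13,-.05)
if len(k):print('arm',len(k),cv2.minAreaRect(k[:,:2].astype(np.float32)))
E
```

```text
[ 0.32266934  0.46742167 -0.05136493  1.7794706   0.02964473  0.89597521
  0.22240563]
top 147 ((0.5556765198707581, -0.127118781208992), (0.019342664629220963, 0.047646742314100266), 87.72795867919922)
foot 181 [-0.16790997 -0.14059982]
arm 2 ((0.6155996322631836, -0.053234465420246124), (0.0023623283486813307, 0.0), 139.47019958496094)
```

View pics/c3.png

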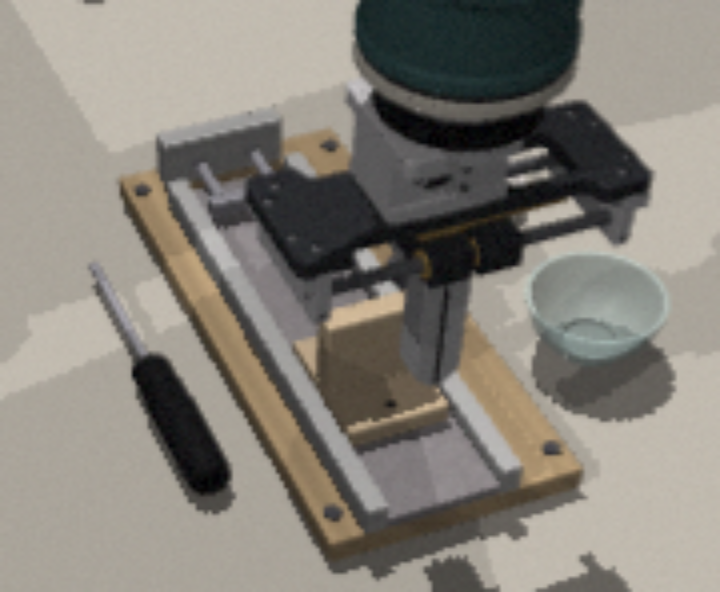

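View pics/wrist3.png

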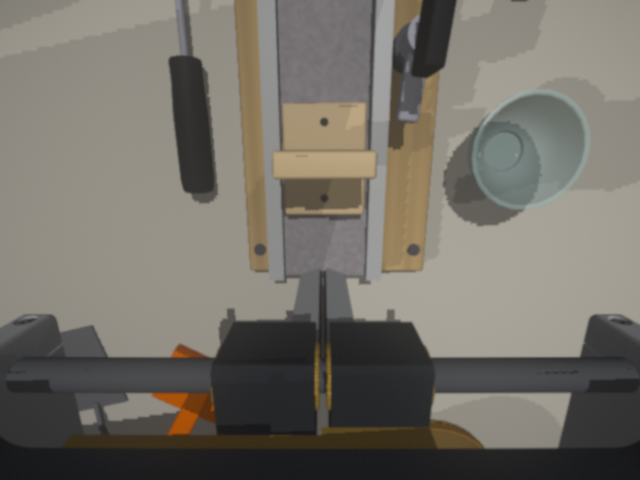

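The stop arm lies beside the channel (wrist 410,95). The fingers are centred behind the foot (gap at 322, foot centre at 324), and the foot's rear edge is at world y of about -0.168. I descend to just above the floor and push slowly along the jig's y axis.

>>> servo_tool:
  rows:
    - [0, 0, -0.9, 0, 0, 0, 0]
    - [0, 0, -1.8, 0, 0, 0, 0]
    - [0, 0, -2.3, 0, 0, 0, 0]
    - [0, 0, -2.52, 0, 0, 0, 0]
    - [0, 0, -2.52, 0, 0, 0, 0]
    - [0, 0, -2.52, 0, 0, 0, 0]

```text
clock: 6.7
tcp_pos: [0.5602, -0.1952, 0.0346]
orientation: [0.001, 0.72, 0.694, 0.0]
force: [1.1, -0.5, 1.0]
opening: 0.006
```

>>> servo_tool:
  rows:
    - [0.01, 0.2, -0.07, 0, 0, 0, 0]
    - [0.02, 0.4, -0.07, 0, 0, 0, 0]
    - [0.02, 0.5, -0.07, 0, 0, 0, 0]
    - [0.02, 0.6, -0.07, 0, 0, 0, 0]
    - [0.03, 0.7, -0.07, 0, 0, 0, 0]
    - [0.03, 0.85, -0.07, 0, 0, 0, 0]
    - [0.04, 1.0, -0.07, 0, 0, 0, 0]
    - [0.04, 1.2, -0.07, 0, 0, 0, 0]
    - [0.05, 1.4, -0.07, 0, 0, 0, 0]
    - [0.06, 1.6, -0.07, 0, 0, 0, 0]
    - [0.07, 1.8, -0.07, 0, 0, 0, 0]
    - [0.07, 2.0, -0.07, 0, 0, 0, 0]
    - [0.08, 2.2, -0.07, 0, 0, 0, 0]
    - [0.09, 2.4, -0.07, 0, 0, 0, 0]
    - [0.1, 2.6, -0.07, 0, 0, 0, 0]
    - [0.1, 2.8, -0.07, 0, 0, 0, 0]
    - [0.11, 3.0, -0.07, 0, 0, 0, 0]
    - [0.11, 3.0, -0.07, 0, 0, 0, 0]

```text
clock: 8.5
tcp_pos: [0.5629, -0.1038, 0.0314]
orientation: [-0.0, 0.719, 0.695, 0.0]
force: [-0.2, 0.3, 0.0]
opening: 0.002
```

```bash
cat > m.py <<'E'
from h import *
import sys
t=sys.argv[1]
s=snap('side','side'+t);w=snap('wrist','wrist'+t);o=manip.get_obs();print(o['tcp_pos'],o['force'])
cv2.imwrite(f'pics/c{t}.png',np.hstack([cv2.resize(s['frame'][190:330,280:420],(400,400)),cv2.resize(w['frame'],(400,400))]))
R=np.array([[np.cos(-.0367),-np.sin(-.0367)],[np.sin(-.0367),np.cos(-.0367)]])
for n,c in(('side',s),('wrist',w)):
    Q=cloud(c).reshape(-1,3);Q=Q[np.isfinite(Q[:,0])].copy();Q[:,:2]=(Q[:,:2]-[.5649,-.053])@R
    m=lambda z0,z1,x0,x1,y0,y1:Q[(Q[:,2]>z0)&(Q[:,2]<z1)&(Q[:,0]>x0)&(Q[:,0]<x1)&(Q[:,1]>y0)&(Q[:,1]<y1)]
    k=m(.091,.1,-.04,.04,-.12,.12)
    if len(k)>20:print(n,'board top y',np.percentile(k[:,1],[2,98]),'x',np.percentile(k[:,0],[2,98]),'z',np.median(k[:,2]),len(k))
    k=m(.037,.044,-.025,.025,-.13,.08)
    if len(k)>20:print(n,'foot y',np.percentile(k[:,1],[2,98]),len(k))
    k=m(.038,.044,-.026,.026,.088,.135)
    if len(k)>20:print(n,'stop y',np.percentile(k[:,1],[5,50,95]),len(k))
E
python3 m.py 4
```

```text
[ 0.56281211 -0.10476401  0.0313499 ] [0.5157329  0.02603485 0.25007263]
side board top y [-0.06087915 -0.00464074] x [-0.02643321  0.01132987] z 0.0950771474043215 56
side foot y [-0.0591623  -0.00537874] 118
wrist board top y [-0.0419603   0.00700542] x [-0.02933226  0.02707403] z 0.09493070275792906 7496
wrist foot y [-0.04145484  0.03779557] 9315
```

View pics/c4.png

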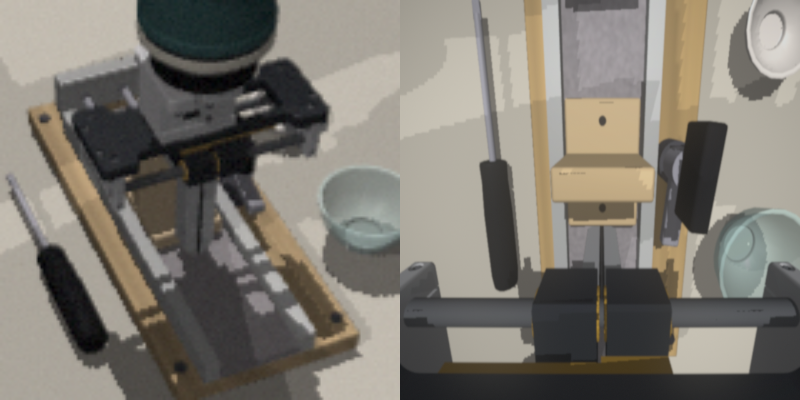

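The pull slides flat. The foot spans jig y -41 to +38 mm and the finger centre is about 10.5 mm behind its rear edge, which leaves about 57 mm to the stop. I advance 66 mm, slower near the end.

>>> servo_tool:
  rows:
    - [0.01, 0.2, 0, 0, 0, 0, 0]
    - [0.02, 0.4, 0, 0, 0, 0, 0]
    - [0.02, 0.6, 0, 0, 0, 0, 0]
    - [0.03, 0.8, 0, 0, 0, 0, 0]
    - [0.04, 1.0, 0, 0, 0, 0, 0]
    - [0.04, 1.2, 0, 0, 0, 0, 0]
    - [0.05, 1.4, 0, 0, 0, 0, 0]
    - [0.06, 1.55, 0, 0, 0, 0, 0]
    - [0.06, 1.7, 0, 0, 0, 0, 0]
    - [0.07, 1.8, 0, 0, 0, 0, 0]
    - [0.07, 1.9, 0, 0, 0, 0, 0]
    - [0.07, 2.0, 0, 0, 0, 0, 0]
    - [0.08, 2.1, 0, 0, 0, 0, 0]
    - [0.08, 2.2, 0, 0, 0, 0, 0]
    - [0.08, 2.2, 0, 0, 0, 0, 0]
    - [0.08, 2.2, 0, 0, 0, 0, 0]
    - [0.08, 2.2, 0, 0, 0, 0, 0]

```text
clock: 10.3
tcp_pos: [0.5653, -0.0391, 0.0314]
orientation: [0.0, 0.72, 0.694, -0.0]
force: [1.0, -3.2, 0.1]
opening: 0.006
```

```bash
python3 m.py 5
```

```text
[ 0.56529708 -0.03913959  0.03143774] [ 1.61965795 -3.9146316   0.26297072]
side board top y [0.00359518 0.06475969] x [-0.02919522  0.01147395] z 0.09515617822342476 78
side foot y [0.00482514 0.05838394] 101
wrist board top y [0.02334384 0.07119069] x [-0.02912903  0.02722015] z 0.09493443686107833 7474
wrist foot y [0.02322456 0.079658  ] 4350
wrist stop y [0.08944217 0.10222343 0.12599621] 6461
```

View pics/c5.png

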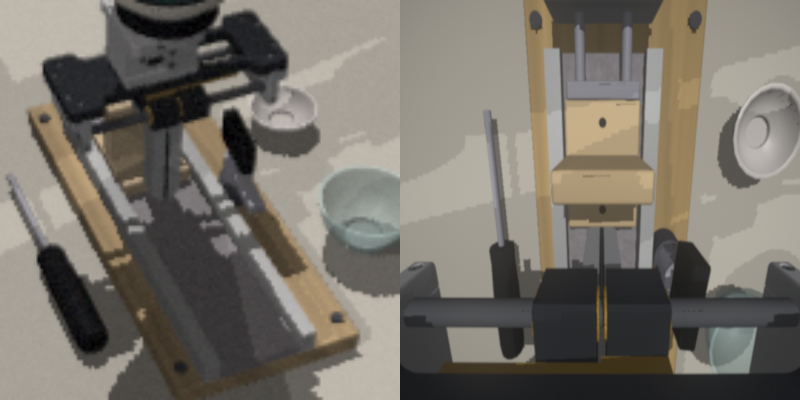

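The foot meets the stop and the force is about 4 N, which fits about 8 mm of travel. I advance another 12 mm slowly and hold.

>>> servo_tool:
  rows:
    - [0, 0.06, 0, 0, 0, 0, 0]
    - [0, 0.12, 0, 0, 0, 0, 0]
    - [0.01, 0.18, 0, 0, 0, 0, 0]
    - [0.01, 0.24, 0, 0, 0, 0, 0]
    - [0.01, 0.3, 0, 0, 0, 0, 0]
    - [0.01, 0.36, 0, 0, 0, 0, 0]
    - [0.01, 0.4, 0, 0, 0, 0, 0]
    - [0.01, 0.4, 0, 0, 0, 0, 0]
    - [0.01, 0.4, 0, 0, 0, 0, 0]
    - [0.01, 0.4, 0, 0, 0, 0, 0]
    - [0.01, 0.4, 0, 0, 0, 0, 0]
    - [0.01, 0.4, 0, 0, 0, 0, 0]

```text
clock: 11.6
tcp_pos: [0.5656, -0.0281, 0.0315]
orientation: [0.0, 0.72, 0.694, -0.0]
force: [1.6, -8.8, -0.7]
opening: 0.006
```

```bash
python3 m.py 6; python3 - <<'E'
from h import *
s=load('wrist6');w0=load('wrist6')
R=np.array([[np.cos(-.0367),-np.sin(-.0367)],[np.sin(-.0367),np.cos(-.0367)]])
Q=cloud(s);Q[...,:2]=(Q[...,:2]-[.5649,-.053])@R
ys=[]
m=(abs(Q[...,0])<.024)&(Q[...,1]>.10)&(Q[...,1]<.14)
v=Q[m];h,e=np.histogram(v[:,1],np.arange(.1,.14,.002))
for a,b in zip(e,e[1:]): 
    k=v[(v[:,1]>=a)&(v[:,1]<b)]; print(round(a,3),len(k),np.median(k[:,2]).round(4))
snap('scene','scene6'); F=[]
for i in range(6):
    cams.snapshot('side'); F.append(manip.get_obs()['force'].round(2))
print(F)
E
```

```text
[ 0.56566831 -0.02809989  0.03147763] [ 0.74804675 -9.07829815 -0.59429811]
side board top y [0.01529377 0.07778378] x [-0.02898995  0.01102349] z 0.09586598169709165 78
side foot y [0.01701514 0.07123682] 112
wrist board top y [0.03445886 0.08214543] x [-0.02915103  0.02721458] z 0.09493986362653431 7436
wrist foot y [0.03406605 0.04968536] 2571
wrist stop y [0.09023303 0.10759991 0.12356741] 8405
0.1 483 0.0401
0.102 387 0.0401
0.104 387 0.0401
0.106 390 0.0401
0.108 489 0.0402
0.11 391 0.0401
0.112 409 0.0396
0.114 478 0.041
0.116 410 0.0412
0.118 477 0.0411
0.12 417 0.0411
0.122 394 0.041
0.124 191 0.0375
0.126 393 0.0267
0.128 391 0.0269
0.13 265 0.0363
0.132 377 0.0189
0.134 380 0.0188
0.136 384 0.0188
0.138 385 0.0188
[array([ 1.52, -8.74, -0.79]), array([ 0.35, -8.92, -0.65]), array([ 1.79, -8.31, -0.32]), array([ 1.05, -8.91, -0.79]), array([ 1.43, -8.19, -0.7 ]), array([ 0.79, -8.72, -0.41])]
```

View pics/c6.png

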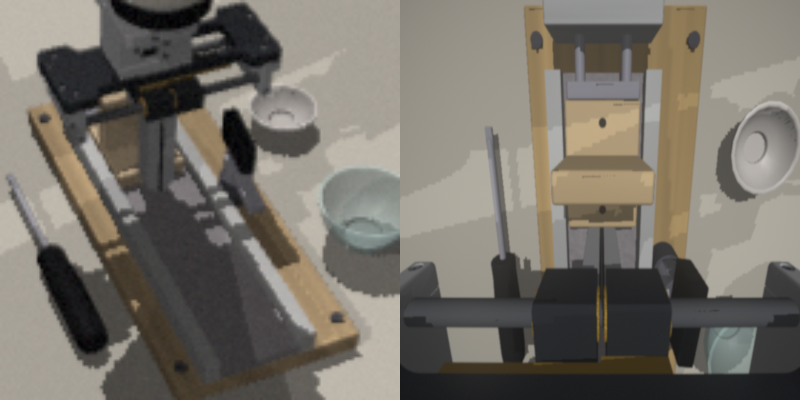

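View pics/scene6.png

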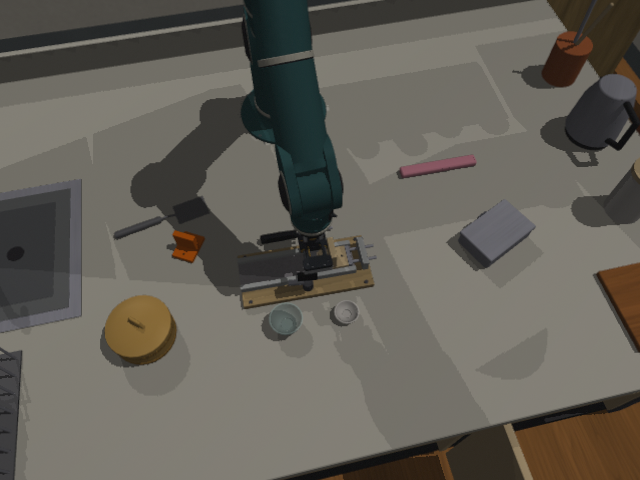

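The stop face is at jig y of about 113.5 mm, so it is 18.5 mm in. The force reads 8.7 N, the board top is at 94.9 mm (flat) and the bystanders look unmoved. I add a final 2 mm, then hold.

>>> servo_tool:
  rows:
    - [0, 0.03, 0, 0, 0, 0, 0]
    - [0, 0.06, 0, 0, 0, 0, 0]
    - [0, 0.06, 0, 0, 0, 0, 0]
    - [0, 0.06, 0, 0, 0, 0, 0]
    - [0, 0.06, 0, 0, 0, 0, 0]
    - [0, 0.06, 0, 0, 0, 0, 0]
    - [0, 0.06, 0, 0, 0, 0, 0]
    - [0, 0.06, 0, 0, 0, 0, 0]
    - [0, 0.06, 0, 0, 0, 0, 0]

```text
clock: 12.95
tcp_pos: [0.5657, -0.0265, 0.0315]
orientation: [0.001, 0.72, 0.694, -0.0]
force: [0.5, -10.5, -0.7]
opening: 0.008
```

```bash
python3 m.py 7; python3 - <<'E'
from h import *
F=[]
for i in range(8):
    cams.snapshot('side'); F.append(manip.get_obs()['force'])
f=np.mean(F,0);print(f)
if 7.5<-f[1]<12: print(order.job_done())
E
```

```text
[ 0.56567987 -0.02646905  0.03147202] [ 1.35714308 -9.79051132 -0.27372715]
side board top y [0.01686741 0.07943034] x [-0.02967947  0.01008674] z 0.09561496353944099 83
side foot y [0.01749856 0.07067626] 105
wrist board top y [0.03599333 0.08372527] x [-0.0291679   0.02715388] z 0.0949620593800655 7441
wrist foot y [0.03569166 0.05129978] 2568
wrist stop y [0.09033685 0.10826589 0.12490102] 8650
[ 1.14351595 -9.84049259 -0.55939041]
the job is handed in; nothing more can be done
None
```

I turned the clamp knob about 81° anticlockwise, which put the latch at about 1.47 rad with the pull still behind it. Then I pushed the pull by its foot's rear edge, fingers shut, along the channel into the sprung stop. The job was handed in at about 13 s with the arm still holding it there.

**Last checks:**
- **Push:** the force averaged 9.8 N. Before the final 2 mm the stop read about 18.5 mm in at 8.7 N, so I work it out at about 20 mm now, well short of its end.
- **Pull:** the board's top is 95 mm above the worktop, so it is flat and not lifted. It sits about 1 mm off the channel's middle line.
- **Bystanders:** all looked unmoved in the last scene picture. I judged that by eye rather than measuring it.

**Not confirmed or disagreeing:** the latch angle comes from the tool's turn and the pictures, not a direct reading. The force readings scattered by about 0.5 N. In the last pictures the gripper hid most of the board from the side camera, so I relied on the wrist camera there. When the knob was gripped, the tool stood about 1.6 mm higher than commanded and the wrist showed about 11 N upwards, possibly light contact with the knob; the turn still went smoothly.

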